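# Dock the tip box in the deck nest and latch it

### The job

Dock the pipette tip box in the nest of the aluminium pipetting deck with fingertip pushes only, never lifting or tipping it: push it flat against the long rail on the far side, slide it along that rail all the way to the end stop, then swing the orange latch fully shut behind it by pushing on its upright pin. Leave the vials, the beaker and the test weights where they stand.

Things in the scene. Friction and masses are not known exactly. Their poses are not given: they have to be found in the camera images.
- deck: Fixed flat aluminium deck plate on the worktop, 165 (x) x 360 (y) x 8 mm thick, carrying black steel rails whose tops are 28 mm above the worktop. Origin: centre of the plate's underside. Axes: x away from the robot, y to the left along the long rail, z up (deck turned up to about 8 degrees). The nest between long rail and near guide is 84 mm wide.
- long_rail (a point): Middle of the long rail's inner (robot-side) top edge, at deck x = +55, y = 0 mm; the rail runs along the far side of the deck over nearly its whole length.
- end_stop (a point): Middle of the end stop's inner (left) top edge, at deck x = +13, y = -160 mm; the stop closes the right end of the nest, parallel to deck x.
- near_guide (a point): Left end of the straight part of the short near guide, at the top of its inner (far) face, deck x = -29, y = -70 mm. The guide runs from there right to the end stop; to the left it flares towards the robot as far as y = -46.
- nest (a point): Where the tip box's origin lies when docked: deck x = +15, y = -100 mm, on the plate's top (8 mm above the worktop). The box then has up to 4 mm of play towards the robot.
- tip_box: Loose closed pipette tip box, salmon base, teal lid (fixed shut), about 0.19 kg, 122 (its x) x 82 (its y) x 65 mm high; below 40 mm the base is 120 x 80 mm. Origin: centre of its underside. Starts on the deck plate (8 mm above the worktop), left of the latch, askew, 15 to 33 mm short of the long rail, its x axis roughly along deck +y.
- latch (a joint): Angle of the orange latch about its upright pivot, rad: 0 = shut (arm along deck +x, across the docked box's left end, 5 mm clear of it); grows anticlockwise seen from above to 3.1. Starts open at 2.1 to 2.5 (arm towards the robot and left); shuts clockwise, the pin passing left of the pivot. Friction about 0.02 N m, no spring: stays where left. Shuts fully only if the box is home.
- latch_pivot (a point): Axis of the latch pivot, 20 mm above the worktop, at x = -47, y = -30 mm in the deck frame, left of the near guide's end.
- latch_pin (a point): Middle of the upright orange pin at the free end of the latch arm, 40 mm from the pivot axis; pin 12 mm in diameter, reaching from the arm's top (26 mm above the worktop) to 68 mm above the worktop; the point lies at 54 mm. The arm is 10 mm wide.
- vial_1: Brown vial with black cap, loose, 27 mm diameter, 58 mm tall, on the worktop beyond the right end of the deck; a bystander. Origin: centre of its underside.
- vial_2: Brown vial with white cap, loose, 27 mm diameter, 58 mm tall, beyond the right end of the deck; a bystander. Origin: centre of its underside.
- beaker_50: Small clear beaker, loose, 45 mm diameter, 58 mm tall, beyond the right end of the deck; a bystander. Origin: centre of its underside.
- test_weight_0: Brass-coloured test weight with a knob, loose, 38 mm diameter, 48 mm tall, far right of the worktop; a bystander. Origin: centre of its underside.
- test_weight_1: Grey steel test weight with a knob, loose, 31 mm diameter, 40 mm tall, far right of the worktop; a bystander. Origin: centre of its underside.

How it is judged:
By the outcome, as a careful person would: the job done as asked, in the order asked, and still so for the second after the job is handed in, with the robot touching nothing.
It also fails if it takes over 58 s, if anything falls off the work surface, if the arm or the gripper's body presses on something with over 40 N, if the wrist force passes 120 N, or if a joint passes its speed limit or range.

### The arm

A 6-joint arm with a two-finger parallel gripper is mounted at the origin on a cart in front of the work surface, level with it; the furniture and walls round the work are solid. World frame = base frame: x ahead of the robot, y to its left, z up, the work surface at z = 0. Lengths are in mm, angles in degrees, forces in N, time in s.
With the tool pointing down it reaches from about 300 to 850 mm from the base axis. Payload 4.2 kg.
Tool frame: the origin (TCP) lies midway between the tips of the shut fingers; the grasp point (between the pads) lies env.grip_depth behind it (env.grip_depth is the distance from the TCP to the grasp point, in mm); z points along the fingers, y is the line along which they close (so a half turn about z gives the same grasp; the last joint's range is limited). The gripper opens to 91 mm and grips with 3 to 60 N. Pads are 32 mm wide; open, the fingers measure 118 mm over their backs; the gripper's body (76 mm by 178 mm) begins 60 mm behind the grasp point.
Start: joints at [66.578, 18.312, 89.639, -0, 72.044, -1.146], TCP at [217.974, 532.1, 213.976] pointing down, gripper open.
Joint ranges: [-177.97, 177.97], [-48.28, 115.42], [12.27, 149.76], [-77.06, 257.06], [2.81, 150.46], [-146.56, 146.56]. Speed limits (degrees/s): [147.25, 147.25, 180, 180, 180, 180].

### API

Orientations are given as [roll, pitch, yaw] about the fixed x, y, z axes, in that order (R = Rz(yaw) Ry(pitch) Rx(roll)).
In Python, from rig import env gives the robot as it stands.
- The arm moves only by the tool arm_command, never from a script. Its argument "plan" is a list of rows, each a list of 3 entries, a list of its own where there are three numbers: the gripper command: -1 is shut, 1 is fully open, values between are in proportion, then the shift along the tool's x, y, z in mm, then the turn about the tool's z in degrees. A call has 1 to 5 rows; each row is the pose to reach, as a shift and turn from the pose commanded when the call began, along the tool's axes at that moment; what a row does not reach only later rows make up. A row lasts 1/8 s, in which the tool goes at most 62.5 mm and 10.7 degrees, less where a joint would pass 70% of its speed; a pose out of reach is approached as far as the arm can. A call with a gripper value outside its range is refused whole. The fingers move at their own pace and stop on an object; "grip_force" is the grip in N (left out, the last holds). Time passes only in rows, so rows that repeat a pose let the fingers close. It gives the time, the measured TCP pose, the force, the opening and the grip force at its end, in the units of the state.
- env.state(): the state, without advancing time (a new reading comes with each control period).
- env.camera(name): name is "side" or "top" or "wrist"; returns the picture (420x560x3 uint8, blue, green, red); there is no depth.
- env.camera_params(name): a dict with "camera_matrix" (3x3 intrinsics, pixels), "cam_to_world" (4x4, takes a point from camera to world coordinates); the wrist camera has in their place "hand_eye" (4x4, takes a point from camera to tool coordinates, whose origin is the TCP and whose axes are the flange's). Camera axes: x right, y down, z forward; pixel columns grow to the right and rows downward; lengths in mm; the calibration is good to about 2 mm. A picture is of the moment at which its call begins: read the wrist's pose just before it. camera_params takes no time and is no camera call.
- env.close_job(): hands the job in; it is judged then, once.
The state is a dict: "clock": time; "q": joint angles; "qvel": joint speeds; "joint_efforts": joint torques, N m; "tcp_pos": TCP position; "tcp_rot": TCP orientation; "contact_force": force on the tool from outside, world axes, zero at the start; "wrist_torque": the same for the moment, N m; "gripper_width": finger opening in mm; "gripper_force": force on a finger pad.
Only numpy, scipy, OpenCV 4.12 (cv2) and the standard library are available. Lean on these libraries where they do the work, as an engineer would, in place of code of your own. Each camera call takes 0.05 s, during which the arm holds its last target. There are 200 camera calls.

## Working session

There is one attempt and no reset: what is moved stays moved. The work goes in short steps, Python scripts to look and compute and a tool call to move; the robot and the scene stay as the last step left them, time stands still between calls to the robot, and variables do not carry over. Pictures are saved under pics/ and viewed, at most 10 in all, crops included, and the job is handed in when it is done.

Besides the shell and the picture viewer there is one more tool, called after "Call:" as name([rows], argument=value, ...), one row to a line, values as JSON. arm_command: Moves the arm, as the interface text tells. Its arguments: {"type":"object","properties":{"plan":{"type":"array","items":{"type":"array"}},"grip_force":{"type":"number"}},"required":["plan"]}

```bash
mkdir -p pics; ls; python3 - <<'E'
from rig import env
import cv2
print(env.state(), env.grip_depth)
for n in("top","side"):
    p=env.camera_params(n); print(n,p)
    cv2.imwrite(f"pics/{n}0.png",env.camera(n))
print(env.camera_params("wrist"))
E
```

```text
pics
{'clock': 0.0, 'q': array([ 6.65774557e+01,  1.83507802e+01,  8.97071664e+01, -3.08736882e-03,
        7.20462631e+01, -1.14604632e+00]), 'qvel': array([-0.02003232, -0.07754604,  0.06423048,  0.01546997, -0.06735858,
        0.08311098]), 'joint_efforts': array([-6.65213483e-04, -4.12455225e+01, -2.31963426e+01,  7.24799163e-02,
        4.58368845e-02, -1.40605171e-04]), 'tcp_pos': array([217.77535402, 531.59324971, 213.12379094]), 'tcp_rot': array([-1.79895752e+02,  8.50417326e-04,  1.57724457e+02]), 'contact_force': array([-0.80235768,  0.10390827, -0.38961957]), 'wrist_torque': array([-0.01098447, -0.03334821, -0.02695495]), 'gripper_force': 0.0, 'gripper_width': 91.17010957858461} 18.8
top {'camera_matrix': array([[501.71173617,   0.        , 277.09485565],
       [  0.        , 501.71173617, 207.88170569],
       [  0.        ,   0.        ,   1.        ]]), 'cam_to_world': array([[ 2.51362743e-02, -9.83381007e-01,  1.79805346e-01,
         3.91530645e+02],
       [-9.99272455e-01, -1.95555047e-02,  3.27436018e-02,
        -1.73198129e+02],
       [-2.86832519e-02, -1.8049
[... 502 characters left out ...]
,
       [ 7.17413676e-03, -8.77669769e-01, -4.79212174e-01,
         4.81718691e+02],
       [ 0.00000000e+00,  0.00000000e+00,  0.00000000e+00,
         1.00000000e+00]])}
{'camera_matrix': array([[338.9074294 ,   0.        , 278.66429633],
       [  0.        , 338.9074294 , 207.70136719],
       [  0.        ,   0.        ,   1.        ]]), 'hand_eye': array([[-4.37446862e-04, -9.67601909e-01, -2.52480405e-01,
         7.05909320e+01],
       [ 9.99999787e-01, -5.45769304e-04,  3.59000735e-04,
        -7.10072952e-01],
       [-4.85165851e-04, -2.52480194e-01,  9.67601941e-01,
        -1.70879302e+02],
       [ 0.00000000e+00,  0.00000000e+00,  0.00000000e+00,
         1.00000000e+00]])}
```

View pics/top0.png

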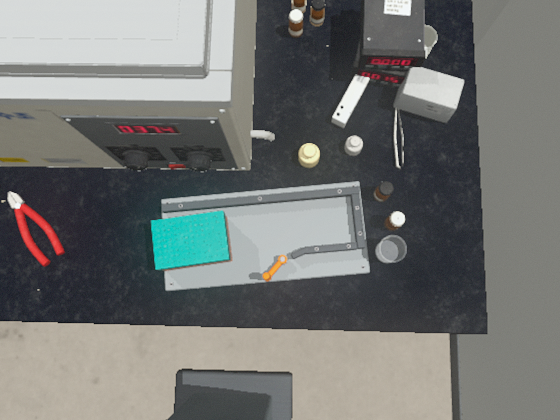

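View pics/side0.png

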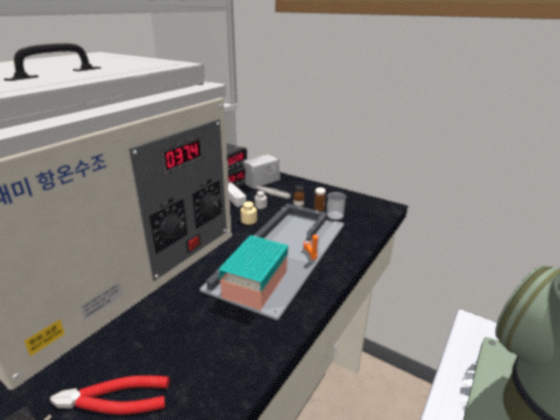

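The top view shows the deck with corners near (167,291), (369,271), (360,182) and (163,200). The teal box is at (190,240), the latch pivot at (283,258) and its pin at (267,276). I'll zoom in to get accurate points.

```bash
python3 - <<'E'
import cv2
a=cv2.imread("pics/top0.png")[165:305,140:400]
cv2.imwrite("pics/crop0.png",cv2.resize(a,None,fx=3,fy=3,interpolation=cv2.INTER_CUBIC))
E
```

```text
(no output)
```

View pics/crop0.png

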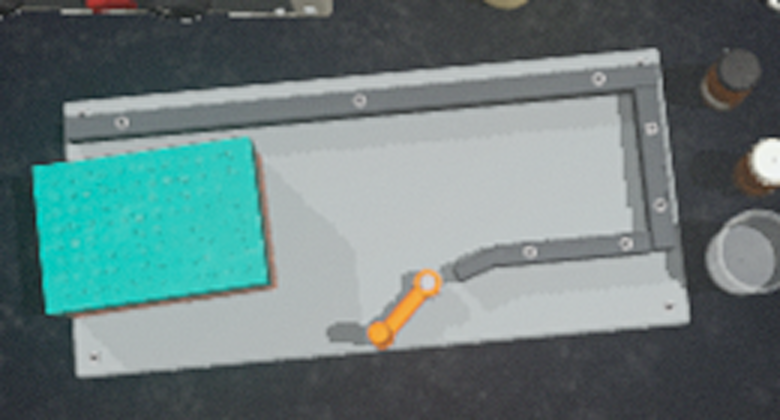

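The crop shows plate corners at (65,102), (658,49), (690,323) and (78,377). The lid corners are at (33,167), (252,138), (272,285) and (47,314), the pivot at (427,282) and the pin top at (379,331).

```bash
cat > h.py <<'E'
import numpy as np, cv2
from rig import env
P=env.camera_params("top"); K=P["camera_matrix"]; T=P["cam_to_world"]
def ray(px,z):
    d=T[:3,:3]@np.linalg.inv(K)@np.array([px[0],px[1],1.]); o=T[:3,3]
    return (o+d*(z-o[2])/d[2])[:2]
def fit(A,B): # rigid 2D A->B
    A=np.array(A,float);B=np.array(B,float);a=A-A.mean(0);b=B-B.mean(0)
    t=np.arctan2((a[:,0]*b[:,1]-a[:,1]*b[:,0]).sum(),(a*b).sum())
    R=np.array([[np.cos(t),-np.sin(t)],[np.sin(t),np.cos(t)]]);o=B.mean(0)-R@A.mean(0)
    return t,R,o,np.linalg.norm((A@R.T+o)-B,axis=1)
def lid(img):
    h=cv2.cvtColor(img,cv2.COLOR_BGR2HSV); m=cv2.inRange(h,(80,120,90),(95,255,255))
    c=max(cv2.findContours(m,cv2.RETR_EXTERNAL,cv2.CHAIN_APPROX_NONE)[0],key=cv2.contourArea)
    W=np.array([ray(p[0],73) for p in c],np.float32)
    return cv2.minAreaRect(W)
def pin(img):
    h=cv2.cvtColor(img,cv2.COLOR_BGR2HSV); m=cv2.inRange(h,(5,150,120),(20,255,255))
    return m
E
python3 - <<'E'
from h import *
f=lambda u,v:((u+.5)/3-.5+140,(v+.5)/3-.5+165)
D=[(82.5,180),(82.5,-180),(-82.5,-180),(-82.5,180)]
W=[ray(f(*p),8) for p in [(65,102),(658,49),(690,323),(78,377)]]
t,R,o,e=fit(D,W); print("deck",np.degrees(t),o,e)
d=lambda w:R.T@(np.array(w)-o)
# checks
print("pivot",d(ray(f(427,282),28)),"pin",d(ray(f(379,331),68)))
print("endstop corner inner/rail (55,-160)",d(ray(f(633,93),28)),"rail in mid",d(ray(f(360,113),28)), "guide",d(ray(f(500,262-20),28)))
r=lid(cv2.imread("pics/top0.png")); print("lid",r,d(r[0]))
for p in [(33,167),(252,138),(272,285),(47,314)]: w=ray(f(*p),73);print(w,d(w))
for n,p in dict(rail=(55,0),stop=(13,-160),guide=(-29,-70),nest=(15,-100),piv=(-47,-30)).items(): print(n,R@np.array(p)+o)
np.savez("deck.npz",t=t,R=R,o=o)
E
```

```text
deck 6.34253085942524 [ 503.85096392 -121.10337079] [1.11166536 1.29144689 1.5514919  1.55852793]
pivot [-46.50926263 -29.06180625] pin [-73.95386795  -1.2716881 ]
endstop corner inner/rail (55,-160) [  52.48818727 -158.26794106] rail in mid [55.15222408  1.35603272] guide [-27.36017181 -72.79765759]
lid ((485.2911376953125, -2.48394775390625), (83.2598876953125, 123.15757751464844), 9.420707702636719) [ -5.34208876 119.9437233 ]
[515.79796979  63.61379492] [ 32.27997442 182.26674273]
[534.54060964 -57.36273603] [37.5433632  59.96014305]
[453.66975411 -71.8751226 ] [-44.4357139   54.47055688]
[435.13180757  50.19557282] [-49.3747876  177.84201101]
rail [ 558.51432132 -115.0274052 ]
stop [ 534.44693009 -278.68790954]
guide [ 482.76151348 -193.87860751]
nest [ 529.80636245 -218.83421181]
piv [ 460.45280336 -156.11193632]
```

The fit agrees with the given sizes: the pivot comes out at (-46.5,-29) against (-47,-30), and the lid at 83×123. The latch is at about 2.34 rad, and the box is at deck (-5,120), turned 3.1°. Next I'll check the clearance to the bath and work out the approach shifts.

```bash
cat >> h.py <<'E'
D=np.load("deck.npz") if __import__("os").path.exists("deck.npz") else None
def deck(w): return D["R"].T@(np.array(w)[:2]-D["o"])
def go(dx,dy,z):  # shift in current tool axes to deck target
    from scipy.spatial.transform import Rotation as Ro
    s=env.state(); p=s["tcp_pos"]; r=Ro.from_euler("xyz",s["tcp_rot"],degrees=True)
    w=D["R"]@np.array([dx,dy])+D["o"]
    return np.round(r.inv().apply(np.r_[w,z]-p),1), round(s["tcp_rot"][2]-186.34,2)
def now():
    s=env.state(); return s["clock"],np.round(deck(s["tcp_pos"]),1),round(s["tcp_pos"][2],1),np.round(s["tcp_rot"],2),np.round(s["contact_force"],1),round(s["gripper_width"],1)
E
python3 - <<'E'
from h import *
print(now())
for p in [(250,168),(125,168),(0,168),(252,0)]:
    for z in (0,100,250): print(p,z,ray(p,z),deck(ray(p,z)))
print(go(-100,119,130),go(-100,119,30))
E
```

```text
(0.1, array([-212.2,  680.4]), np.float64(213.2), array([-179.91,   -0.  ,  157.72]), array([-0.1, -0.1, -0.3]), 91.0)
(250, 168) 0 [627.73388357 -91.9561694 ] [126.34461283  15.28319147]
(250, 168) 100 [ 601.2034727  -101.08128798] [98.96851759  9.14479592]
(250, 168) 250 [ 561.4078564  -114.76896586] [57.90437474 -0.06279741]
(125, 168) 0 [623.68467747 139.51393682] [147.89118008 245.78384565]
(125, 168) 100 [597.60907451 104.3900341 ] [118.09496865 213.75555508]
(125, 168) 250 [558.49567007  51.70418003] [ 73.40065152 165.71311923]
(0, 168) 0 [619.57474099 374.45565362] [169.76090478 479.7415705 ]
(0, 168) 100 [593.96076719 312.94303455] [137.50828004 421.43508581]
(0, 168) 250 [555.5398065  220.67410594] [ 89.12934293 333.97535878]
(252, 0) 0 [966.79690936 -84.03448221] [464.20743571 -14.30061322]
(252, 0) 100 [902.18284891 -94.04936682] [398.882498   -17.11614793]
(252, 0) 250 [ 805.26175823 -109.07169373] [300.89509145 -21.33944999]
(array([-367.4, -438.9,   83.9]), np.float64(-28.62)) (array([-367.4, -438.7,  183.9]), np.float64(-28.62))
```

Call:
arm_command([
  [-1, [-60, -40, 0], -6],
  [-1, [-110, -80, 0], -12],
  [-1, [-160, -125, 0], -18],
  [-1, [-200, -170, 0], -24],
  [-1, [-235, -220, 0], -28.6],
])

```text
clock: 0.72
tcp_pos: [349.7, 249.0, 213.7]
tcp_rot: [-180.0, 0.0, -173.5]
contact_force: [1.1, 1.1, 0.0]
gripper_width: 44.2
gripper_force: 0.0
```

```bash
python3 -c "
from h import *
print(now(),go(-100,119,130))"
```

```text
(0.725, array([-112.4,  384.9]), np.float64(213.7), array([-1.7998e+02,  1.0000e-02, -1.7350e+02]), array([1.1, 1.1, 0. ]), 44.2) (array([ -11.6, -265.9,   83.8]), np.float64(-359.84))
```

Call:
arm_command([
  [-1, [-4, -60, 20], 0],
  [-1, [-8, -120, 50], 0],
  [-1, [-8, -180, 90], 0],
  [-1, [-8, -225, 135], 0],
  [-1, [-8, -256, 175], 0],
])

```text
clock: 1.35
tcp_pos: [385.6, -1.7, 41.2]
tcp_rot: [-180.0, 0.2, -173.7]
contact_force: [1.2, 0.5, 0.1]
gripper_width: 0.3
gripper_force: 0.0
```

Call:
arm_command([
  [-1, [0, 0, 5], 0],
  [-1, [0, 0, 5], 0],
])

```text
clock: 1.6
tcp_pos: [385.1, 0.2, 37.0]
tcp_rot: [180.0, -0.0, -173.7]
contact_force: [0.1, -0.3, 0.4]
gripper_width: 0.8
gripper_force: 0.0
```

```bash
python3 -c "
from h import *
print(now(),go(-65,119,30))"
```

```text
(1.6, array([-104.6,  133.7]), np.float64(37.0), array([ 1.7998e+02, -2.0000e-02, -1.7371e+02]), array([ 0.1, -0.3,  0.4]), 0.8) (array([-39.6, -14.6,   7. ]), np.float64(-360.05))
```

Call:
arm_command([
  [-1, [0, -15, 7], 0],
  [-1, [-15, -15, 7], 0],
  [-1, [-30, -15, 7], 0],
  [-1, [-36, -15, 7], 0],
  [-1, [-40, -15, 7], 0],
])

```text
clock: 2.22
tcp_pos: [426.4, -10.0, 30.1]
tcp_rot: [180.0, -0.1, -173.6]
contact_force: [-4.8, -0.8, 2.2]
gripper_width: 0.6
gripper_force: 1.6
```

Call:
arm_command([
  [-1, [-3, 0, 0], 0],
  [-1, [-6, 0, 0], 0],
  [-1, [-9, 0, 0], 0],
  [-1, [-12, 0, 0], 0],
  [-1, [-15, 0, 0], 0],
])

```text
clock: 2.85
tcp_pos: [441.6, -8.9, 29.9]
tcp_rot: [180.0, 0.0, -173.7]
contact_force: [-1.3, 1.1, -0.9]
gripper_width: 0.7
gripper_force: 0.7
```

```bash
python3 -c "
from h import *
print(now())
i=env.camera('top');cv2.imwrite('pics/t1.png',i);r=lid(i);print(r,deck(r[0]))"
```

```text
(2.85, array([-49.5, 118.4]), np.float64(29.9), array([ 1.8000e+02,  1.0000e-02, -1.7369e+02]), array([-1.3,  1.1, -0.9]), 0.7)
((511.50396728515625, -1.9677810668945312), (60.84744644165039, 121.95746612548828), 7.893945217132568) [ 20.76732002 117.56094427]
```

Call:
arm_command([
  [-1, [-3, 0, 0], 0],
  [-1, [-5, 0, 0], 0],
  [-1, [-7, 0, 0], 0],
  [-1, [-7, 0, 0], 0],
])

```text
clock: 3.4
tcp_pos: [445.9, -7.8, 29.8]
tcp_rot: [179.9, -0.3, -173.7]
contact_force: [-6.7, 0.8, 4.4]
gripper_width: 0.3
gripper_force: 3.2
```

Call:
arm_command([
  [-1, [-1, 0, 0], 0],
  [-1, [-2, 0, 0], 0],
  [-1, [-2, 0, 0], 0],
])

```text
clock: 3.78
tcp_pos: [446.2, -7.4, 29.6]
tcp_rot: [179.9, -0.5, -173.7]
contact_force: [-9.3, 2.9, 7.1]
gripper_width: 0.7
gripper_force: 4.7
```

Call:
arm_command([
  [-1, [15, 0, 0], 0],
  [-1, [55, 0, -10], 0],
  [-1, [65, 40, -60], 0],
  [-1, [65, 95, -80], 0],
  [-1, [65, 125, -80], 0],
])

```text
clock: 4.4
tcp_pos: [373.6, 111.2, 112.3]
tcp_rot: [179.9, 0.5, -173.6]
contact_force: [-0.6, -0.2, -0.0]
gripper_width: 0.3
gripper_force: 0.0
```

```bash
python3 -c "
from h import *
i=env.camera('top');cv2.imwrite('pics/t2.png',i);r=lid(i);print(r,deck(r[0]))
cv2.imwrite('pics/t2c.png',cv2.resize(i[165:305,140:400],None,fx=3,fy=3,interpolation=cv2.INTER_CUBIC))
print(now(),go(15,205,90),go(15,205,30))"
```

```text
((504.904052734375, -1.8187408447265625), (83.6966323852539, 123.40467071533203), 6.401368618011475) [ 14.22426685 118.43817868]
(4.45, array([-104.3,  247.2]), np.float64(111.4), array([ 179.83,    0.34, -173.59]), array([0.7, 0.5, 0.6]), 1.1) (array([-119.1,  -42.4,   22. ]), np.float64(-359.93)) (array([-118.8,  -42.6,   82. ]), np.float64(-359.93))
```

View pics/t2c.png

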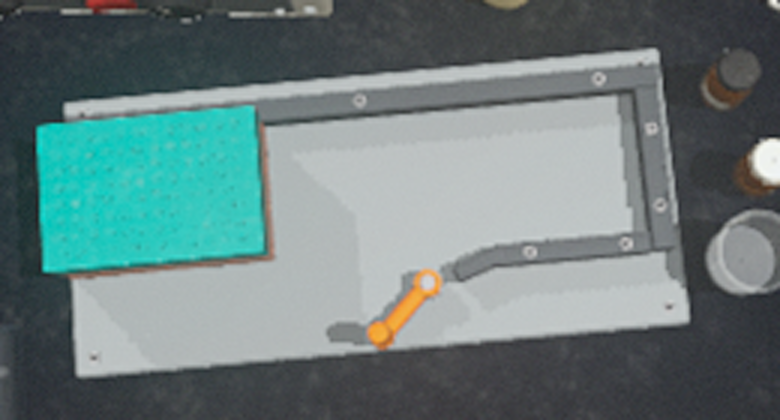

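The box is square against the rail: 0.06° off it, at deck (14,118). Next I'll move to its left end.

Call:
arm_command([
  [-1, [-50, -15, 10], 0],
  [-1, [-100, -25, 40], 0],
  [-1, [-121, -25, 75], 0],
  [-1, [-121, -25, 82], 0],
  [-1, [-121, -35, 82], 0],
])

```text
clock: 5.08
tcp_pos: [494.9, 87.3, 27.9]
tcp_rot: [-180.0, -0.1, -173.6]
contact_force: [-0.4, 0.2, -0.7]
gripper_width: 0.9
gripper_force: 0.0
```

```bash
python3 -c "
from h import *
print(now(),go(17,-26,30))"
```

```text
(5.075, array([ 14.1, 208.2]), np.float64(27.9), array([-1.8000e+02, -8.0000e-02, -1.7362e+02]), array([-0.4,  0.2, -0.7]), 0.9) (array([  -2.7, -234.2,   -2.1]), np.float64(-359.96))
```

Call:
arm_command([
  [-1, [-2, -6, -2], 0],
  [-1, [-2, -12, -2], 0],
  [-1, [-2, -18, -2], 0],
  [-1, [-2, -24, -2], 0],
  [-1, [-2, -32, -2], 0],
])

```text
clock: 5.7
tcp_pos: [502.1, 56.8, 30.9]
tcp_rot: [179.9, 0.1, -173.7]
contact_force: [-0.3, 5.1, 4.9]
gripper_width: 0.6
gripper_force: 2.5
```

Call:
arm_command([
  [-1, [0, -8, 0], 0],
  [-1, [0, -16, 0], 0],
  [-1, [0, -24, 0], 0],
  [-1, [0, -32, 0], 0],
  [-1, [0, -40, 0], 0],
])

```text
clock: 6.32
tcp_pos: [506.0, 16.0, 30.1]
tcp_rot: [180.0, 0.0, -173.7]
contact_force: [-1.3, 5.2, 5.1]
gripper_width: 0.3
gripper_force: 2.5
```

```bash
python3 -c "
from h import *
i=env.camera('top');cv2.imwrite('pics/t3.png',i);r=lid(i);print(r,deck(r[0]))
print(now())"
```

```text
((510.6623840332031, -57.471595764160156), (83.42465209960938, 120.48281860351562), 6.041697978973389) [13.79926486 62.48982738]
(6.375, array([ 17.3, 135. ]), np.float64(29.9), array([-1.7996e+02,  1.0000e-02, -1.7368e+02]), array([-0.1,  2. ,  1.2]), 0.5)
```

Call:
arm_command([
  [-1, [0, -8, 0], 0],
  [-1, [0, -16, 0], 0],
  [-1, [0, -24, 0], 0],
  [-1, [0, -32, 0], 0],
  [-1, [0, -40, 0], 0],
])

```text
clock: 7.0
tcp_pos: [510.2, -24.0, 29.9]
tcp_rot: [180.0, -0.0, -173.7]
contact_force: [-0.8, 3.7, 2.9]
gripper_width: 0.7
gripper_force: 1.9
```

Call:
arm_command([
  [-1, [0, -8, 0], 0],
  [-1, [0, -16, 0], 0],
  [-1, [0, -24, 0], 0],
  [-1, [0, -32, 0], 0],
  [-1, [0, -40, 0], 0],
])

```text
clock: 7.62
tcp_pos: [514.7, -63.7, 29.9]
tcp_rot: [180.0, -0.0, -173.7]
contact_force: [-0.6, 3.1, 1.8]
gripper_width: 0.7
gripper_force: 1.6
```

```bash
python3 -c "
from h import *
i=env.camera('top');cv2.imwrite('pics/t4.png',i);r=lid(i);print(r,deck(r[0]))
print(now(),go(17,-26,30))"
```

```text
((519.1943969726562, -136.6357879638672), (83.18460845947266, 121.20494842529297), 6.041538715362549) [ 13.5336206  -17.13236805]
(7.675, array([17.2, 54.9]), np.float64(29.9), array([-179.95,    0.  , -173.68]), array([0.2, 0.8, 1.2]), 0.9) (array([  0.2, -80.9,  -0.1]), np.float64(-360.02))
```

Call:
arm_command([
  [-1, [0, -8, 0], 0],
  [-1, [0, -16, 0], 0],
  [-1, [0, -24, 0], 0],
  [-1, [0, -32, 0], 0],
  [-1, [0, -40, 0], 0],
])

```text
clock: 8.3
tcp_pos: [519.1, -103.5, 29.9]
tcp_rot: [180.0, -0.0, -173.7]
contact_force: [-0.1, 1.6, -0.1]
gripper_width: 0.5
gripper_force: 0.9
```

Call:
arm_command([
  [-1, [0, -8, 0], 0],
  [-1, [0, -16, 0], 0],
  [-1, [0, -24, 0], 0],
  [-1, [0, -29, 0], 0],
  [-1, [0, -34, 0], 0],
])

```text
clock: 8.93
tcp_pos: [522.9, -137.0, 29.9]
tcp_rot: [180.0, -0.0, -173.7]
contact_force: [-0.1, 1.2, 0.0]
gripper_width: 0.7
gripper_force: 0.7
```

Call:
arm_command([
  [-1, [0, -2, 0], 0],
  [-1, [0, -4, 0], 0],
  [-1, [0, -6, 0], 0],
  [-1, [0, -6, 0], 0],
])

```text
clock: 9.43
tcp_pos: [523.6, -142.8, 30.0]
tcp_rot: [-180.0, 0.0, -173.7]
contact_force: [-0.3, 0.6, 0.6]
gripper_width: 0.8
gripper_force: 0.2
```

```bash
python3 -c "
from h import *
i=env.camera('top');cv2.imwrite('pics/t5.png',i);r=lid(i);print(r,deck(r[0]))
print(now())"
```

```text
((529.2064819335938, -227.59713745117188), (83.3135757446289, 98.051025390625), 6.177258491516113) [  13.43573241 -108.64301969]
(9.475, array([ 17.3, -23.8]), np.float64(30.0), array([-1.7998e+02,  2.0000e-02, -1.7366e+02]), array([-0.1,  0.3, -0.6]), 0.5)
```

Call:
arm_command([
  [-1, [0, -1, 0], 0],
  [-1, [0, -2, 0], 0],
  [-1, [0, -3, 0], 0],
  [-1, [0, -4, 0], 0],
  [-1, [0, -4, 0], 0],
])

```text
clock: 10.1
tcp_pos: [523.4, -145.3, 30.0]
tcp_rot: [179.9, -0.1, -173.7]
contact_force: [-0.1, 7.8, 3.0]
gripper_width: 0.2
gripper_force: 3.6
```

Call:
arm_command([
  [-1, [0, -1, 0], 0],
  [-1, [0, -2, 0], 0],
  [-1, [0, -2, 0], 0],
])

```text
clock: 10.48
tcp_pos: [523.3, -145.3, 30.1]
tcp_rot: [179.7, -0.1, -173.8]
contact_force: [-0.4, 14.1, 5.3]
gripper_width: 0.5
gripper_force: 7.3
```

Call:
arm_command([
  [-1, [0, 15, 0], 0],
  [-1, [0, 60, -10], 0],
  [-1, [20, 110, -50], 0],
  [-1, [60, 160, -80], 0],
  [-1, [110, 180, -80], 0],
])

```text
clock: 11.1
tcp_pos: [398.0, 18.9, 111.6]
tcp_rot: [-179.9, 0.4, -173.6]
contact_force: [-0.0, 0.1, 0.2]
gripper_width: 0.2
gripper_force: 0.0
```

```bash
python3 -c "
from h import *
i=env.camera('top');r=lid(i);print(r,deck(r[0]))
cv2.imwrite('pics/t6c.png',cv2.resize(i[165:305,140:400],None,fx=3,fy=3,interpolation=cv2.INTER_CUBIC))
print(now(),go(-66,50,80))"
```

```text
((527.9550170898438, -217.97479248046875), (83.31243133544922, 121.9454116821289), 6.402561187744141) [ 13.25492817 -98.94131897]
(11.15, array([-101.6,  153.1]), np.float64(109.7), array([ 179.91,   -0.51, -173.57]), array([-9. , -0.8, -0.1]), 0.6) (array([ -35.7, -103.2,   29.2]), np.float64(-359.91))
```

View pics/t6c.png

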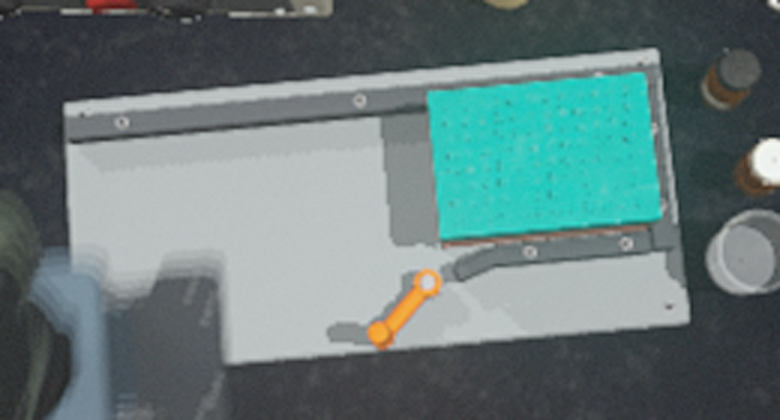

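The box is home at the stop, at deck (13.3,-99). The latch is untouched, with its pin at crop (379,331). I'll press lightly on the near side to make sure the box is flat on the rail before shutting the latch.

Call:
arm_command([
  [-1, [-8, -55, 0], 0],
  [-1, [-13, -115, 0], 0],
  [-1, [-13, -175, 0], 0],
  [-1, [-13, -230, 0], 0],
  [-1, [-13, -257, 0], 0],
])

```text
clock: 11.78
tcp_pos: [438.1, -239.8, 109.7]
tcp_rot: [-179.9, 0.0, -173.8]
contact_force: [0.2, 0.9, 0.4]
gripper_width: 0.4
gripper_force: 0.0
```

```bash
python3 -c "
from h import *
print(now(),go(-88,-102,40),go(-46,-102,40))"
```

```text
(11.775, array([ -78.5, -110.7]), np.float64(109.7), array([-1.7989e+02,  3.0000e-02, -1.7380e+02]), array([0.2, 0.9, 0.4]), 0.4) (array([ 9.6,  8.8, 69.7]), np.float64(-360.14)) (array([-32.4,   8.9,  69.7]), np.float64(-360.14))
```

Call:
arm_command([
  [-1, [10, 10, 30], 0],
  [-1, [10, 10, 69], 0],
  [-1, [-10, 10, 69], 0],
  [-1, [-22, 10, 69], 0],
  [-1, [-28, 10, 69], 0],
])

```text
clock: 12.4
tcp_pos: [467.2, -223.9, 42.3]
tcp_rot: [-179.9, 0.2, -173.6]
contact_force: [-0.3, 0.2, -0.5]
gripper_width: 0.2
gripper_force: 0.0
```

Call:
arm_command([
  [-1, [-2, 0, 0], 0],
  [-1, [-4, 0, 0], 0],
  [-1, [-6, 0, 0], 0],
])

```text
clock: 12.78
tcp_pos: [469.7, -222.7, 41.0]
tcp_rot: [180.0, -0.1, -173.7]
contact_force: [-2.6, -1.9, 2.0]
gripper_width: 0.4
gripper_force: 1.7
```

```bash
python3 -c "
from h import *
print(now())"
```

```text
(12.775, array([-45.1, -97.2]), np.float64(41.0), array([ 1.7999e+02, -8.0000e-02, -1.7366e+02]), array([-2.6, -1.9,  2. ]), 0.4)
```

Call:
arm_command([
  [-1, [-2, 0, 0], 0],
  [-1, [-3, 0, 0], 0],
  [-1, [-3, 0, 0], 0],
])

```text
clock: 13.15
tcp_pos: [470.8, -222.5, 40.9]
tcp_rot: [179.9, -0.3, -173.6]
contact_force: [-7.6, -1.7, 6.3]
gripper_width: 0.4
gripper_force: 4.1
```

```bash
python3 -c "
from h import *
print(now())"
```

```text
(13.15, array([-44.1, -97.1]), np.float64(40.9), array([ 179.94,   -0.29, -173.64]), array([-7.6, -1.7,  6.3]), 0.4)
```

The box is now firmly on the rail. The latch comes next: push the pin in +x first, then in -y.

Call:
arm_command([
  [-1, [15, 0, 0], 0],
  [-1, [45, 0, 0], 0],
  [-1, [74, 20, 0], 0],
  [-1, [74, 65, 0], 0],
  [-1, [74, 101, 0], 0],
])

```text
clock: 13.78
tcp_pos: [387.8, -129.2, 40.8]
tcp_rot: [180.0, 0.1, -173.8]
contact_force: [0.7, -0.1, 0.7]
gripper_width: 0.3
gripper_force: 0.0
```

Call:
arm_command([
  [-1, [0, 0, 0], 0],
])

```text
clock: 13.9
tcp_pos: [387.6, -128.6, 40.8]
tcp_rot: [180.0, -0.0, -173.5]
contact_force: [-0.2, -0.9, -0.2]
gripper_width: 0.5
gripper_force: 0.0
```

```bash
python3 -c "
from h import *
print(now(),go(-43,4,40))"
```

```text
(13.9, array([-116.4,    5.4]), np.float64(40.8), array([ 1.7996e+02, -1.0000e-02, -1.7354e+02]), array([-0.2, -0.9, -0.2]), 0.5) (array([-73.4,  -1.6,   0.8]), np.float64(-359.88))
```

Call:
arm_command([
  [-1, [-8, -1, 0], 0],
  [-1, [-16, -1, 0], 0],
  [-1, [-22, -1, 0], 0],
  [-1, [-28, -1, 0], 0],
  [-1, [-34, -1, 0], 0],
])

```text
clock: 14.52
tcp_pos: [417.2, -124.3, 39.5]
tcp_rot: [179.5, -0.7, -173.8]
contact_force: [-10.3, 12.9, 6.4]
gripper_width: 0.2
gripper_force: 7.2
```

Call:
arm_command([
  [-1, [-8, 0, 0], 0],
  [-1, [-16, 0, 0], 0],
  [-1, [-24, 0, 0], 0],
  [-1, [-32, 0, 0], 0],
  [-1, [-40, 0, 0], 0],
])

```text
clock: 15.15
tcp_pos: [461.7, -124.4, 40.7]
tcp_rot: [-179.9, -0.2, -173.6]
contact_force: [-9.6, -14.0, 2.3]
gripper_width: 0.1
gripper_force: 8.3
```

```bash
python3 -c "
from h import *
i=env.camera('top');cv2.imwrite('pics/t7c.png',cv2.resize(i[165:305,140:400],None,fx=3,fy=3,interpolation=cv2.INTER_CUBIC))
print(now())"
```

```text
(15.2, array([-42. ,   0.8]), np.float64(40.7), array([-179.82,   -0.21, -173.53]), array([-4.9, -9.3,  2.7]), 0.3)
```

View pics/t7c.png

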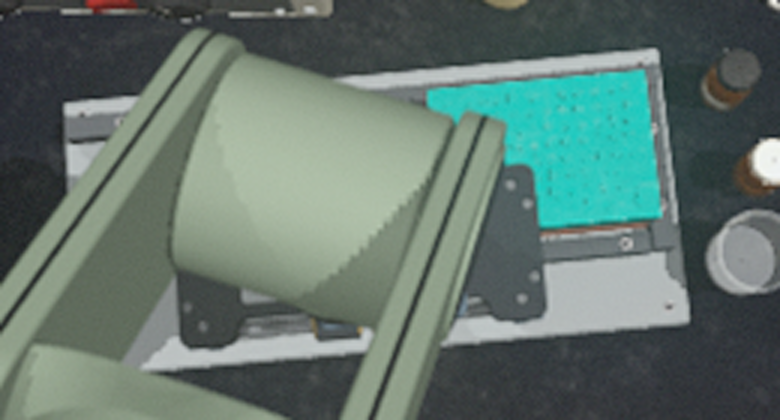

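The view shows the box undisturbed, with the arm hiding the latch. The forces are about 15 N and fit the pin riding on the finger. I'll go around to the pin's left side.

Call:
arm_command([
  [-1, [14, 0, 0], 0],
  [-1, [14, 36, 0], 0],
  [-1, [0, 38, 0], 0],
  [-1, [-32, 38, 0], 0],
  [-1, [-32, 34, 0], 0],
])

```text
clock: 15.82
tcp_pos: [494.0, -85.9, 41.3]
tcp_rot: [-179.9, 0.2, -173.6]
contact_force: [0.2, -0.2, 0.6]
gripper_width: 0.3
gripper_force: 0.0
```

```bash
python3 -c "
from h import *
print(now(),go(-8,-10.5,40))"
```

```text
(15.825, array([-5.9, 36.1]), np.float64(41.3), array([-179.94,    0.25, -173.61]), array([ 0.2, -0.2,  0.6]), 0.3) (array([  2.1, -46.6,   1.3]), np.float64(-359.95))
```

Call:
arm_command([
  [-1, [2, -8, 0], 0],
  [-1, [2, -16, 0], 0],
  [-1, [2, -22, 0], 0],
  [-1, [2, -28, 0], 0],
  [-1, [2, -34, 0], 0],
])

```text
clock: 16.45
tcp_pos: [492.3, -120.1, 41.0]
tcp_rot: [180.0, 0.0, -173.7]
contact_force: [1.1, 1.5, 0.3]
gripper_width: 0.4
gripper_force: 0.8
```

Call:
arm_command([
  [-1, [0, -3, 0], 0],
  [-1, [0, -6, 0], 0],
  [-1, [0, -9, 0], 0],
  [-1, [0, -10, 0], 0],
])

```text
clock: 16.95
tcp_pos: [493.2, -129.8, 40.8]
tcp_rot: [180.0, -0.0, -173.7]
contact_force: [0.9, 0.7, -0.3]
gripper_width: 0.2
gripper_force: 0.3
```

```bash
python3 -c "
from h import *
print(now())"
```

```text
(16.95, array([-11.5,  -7.5]), np.float64(40.8), array([ 1.8000e+02, -1.0000e-02, -1.7368e+02]), array([ 0.9,  0.7, -0.3]), 0.2)
```

Call:
arm_command([
  [-1, [0, -1, 0], 0],
  [-1, [0, -2, 0], 0],
  [-1, [0, -3, 0], 0],
  [-1, [0, -3, 0], 0],
])

```text
clock: 17.45
tcp_pos: [493.7, -132.7, 40.8]
tcp_rot: [180.0, 0.0, -173.7]
contact_force: [0.1, 0.5, 0.0]
gripper_width: 0.2
gripper_force: 0.2
```

Call:
arm_command([
  [-1, [0, -1, 0], 0],
  [-1, [0, -2, 0], 0],
  [-1, [0, -3, 0], 0],
  [-1, [0, -3, 0], 0],
])

```text
clock: 17.95
tcp_pos: [494.0, -134.9, 40.8]
tcp_rot: [179.9, 0.0, -173.7]
contact_force: [0.7, 5.2, 0.3]
gripper_width: 0.4
gripper_force: 2.4
```

```bash
python3 -c "
from h import *
print(now())"
```

```text
(17.95, array([-11.3, -12.6]), np.float64(40.8), array([ 179.92,    0.  , -173.71]), array([0.7, 5.2, 0.3]), 0.4)
```

Call:
arm_command([
  [-1, [0, -2, 0], 0],
  [-1, [0, -3, 0], 0],
  [-1, [0, -3, 0], 0],
])

```text
clock: 18.32
tcp_pos: [494.0, -135.4, 40.8]
tcp_rot: [179.7, -0.0, -173.8]
contact_force: [1.1, 13.6, 3.1]
gripper_width: 0.6
gripper_force: 7.1
```

Call:
arm_command([
  [-1, [0, 12, 0], 0],
  [-1, [0, 60, -10], 0],
  [-1, [20, 110, -50], 0],
  [-1, [60, 160, -80], 0],
  [-1, [110, 190, -80], 0],
])

```text
clock: 18.95
tcp_pos: [370.9, 36.0, 122.0]
tcp_rot: [-179.9, 0.3, -173.6]
contact_force: [-0.1, 0.4, 0.2]
gripper_width: 0.5
gripper_force: 0.0
```

Call:
arm_command([
  [-1, [30, 30, 0], 0],
  [-1, [30, 60, 0], 0],
  [-1, [30, 60, 0], 0],
])

```text
clock: 19.32
tcp_pos: [333.3, 92.1, 120.6]
tcp_rot: [-180.0, 0.1, -173.5]
contact_force: [0.1, -0.5, 0.1]
gripper_width: 0.3
gripper_force: 0.0
```

```bash
python3 -c "
from h import *
i=env.camera('top');r=lid(i);print(r,deck(r[0]),now())
m=pin(i)[220:300,230:330];ys,xs=np.nonzero(m);print(len(xs),xs.min()+230,xs.max()+230,ys.min()+220,ys.max()+220)
cv2.imwrite('pics/t8c.png',cv2.resize(i[165:305,140:400],None,fx=3,fy=3,interpolation=cv2.INTER_CUBIC))"
```

```text
((529.311279296875, -217.950439453125), (83.380615234375, 121.90213775634766), 6.401350498199463) [ 14.60557933 -99.06694414] (19.375, array([-145.7,  230. ]), np.float64(120.5), array([-1.7994e+02,  5.0000e-02, -1.7352e+02]), array([-0.3, -0.3,  0.3]), 0.5)
134 277 286 230 263
```

View pics/t8c.png

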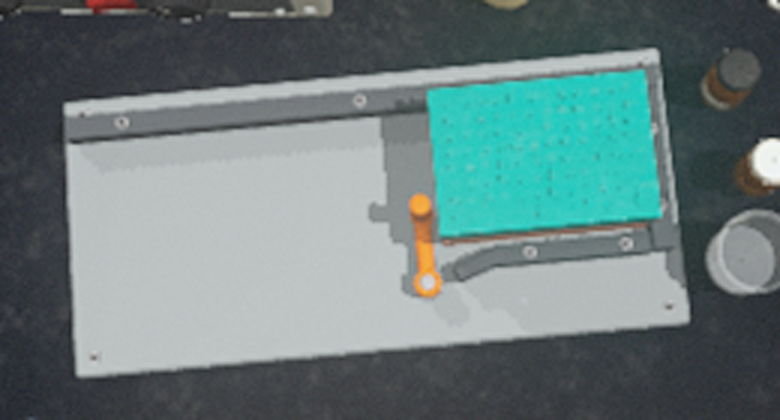

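The latch now lies across the box's left end with its pin at crop (420,205). The box is at deck (14.6,-99), on the rail and against the stop, and the bystanders haven't moved. I'll verify the latch angle.

```bash
python3 -c "
from h import *
f=lambda u,v:((u+.5)/3-.5+140,(v+.5)/3-.5+165)
p=deck(ray(f(420,205),68));q=deck(ray(f(427,282),28));print(p,q,np.arctan2(*(p-q)[::-1]))"
```

```text
[ -7.30536603 -29.39032782] [-46.50926263 -29.06180625] -0.008379623288797685
```

Measured latch angle is −0.01 rad, so it is shut.

```bash
python3 -c "
from rig import env
print(env.close_job())"
```

```text
the job is handed in; nothing more can be done
None
```

The tip box is docked against the long rail and the end stop, the latch is fully shut (measured about 0 rad), the bystanders weren't touched, and the job was handed in at about 19 s.

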